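Hang the guard door of a desktop mill back on its lift-off hinges and shut it

ROBOT

A 6-joint arm with a two-finger parallel gripper is mounted at the origin on the work surface. World frame = base frame: x ahead of the robot, y to its left, z up, the work surface at z = 0. Lengths are in mm, angles in rad, forces in N, time in s.
With the tool pointing down it reaches from about 350 to 875 mm from the base axis. Payload 4.2 kg.
Tool frame: the origin (TCP) lies at the very end of the fingers, on their centre line; the grasp point (between the pads) lies 19 mm behind it; z points along the fingers, y is the line along which they close (so a half turn about z gives the same grasp; the last joint's range is limited). The gripper opens to 85 mm and grips with 20 to 120 N. Pads are 22 mm wide; open, the fingers measure 114 mm over their backs; the gripper's body (76 mm by 85 mm) begins 54 mm behind the grasp point. The pads swing forward as they close: fully open they stand 13 mm farther back than shut.
Start: joints at [-0.947, 0.385, 0.008, 0, -1.194, -0.259], TCP at [222.991, -583.845, 231.312] pointing down, gripper open.
Joint ranges: [-3.14, 3.14], [-1.21, 2.06], [-1.07, 1.41], [-3.16, 2.05], [-2.99, -0.16], [-3.1, 3.1]. Speed limits (rad/s): [2.79, 2.79, 3.14, 3.14, 3.14, 3.14].

INTERFACE

Orientations are given as a unit quaternion [x, y, z, w].
In Python, from bench import arm gives the robot as it stands.
- The arm moves only by the tool servo_tool, never from a script. Its argument "rows" is a list that holds one entry, the list of rows, each a list of 7 numbers: the finger opening in mm, from 0 to 85.4, then the shift along the tool's x, y, z in mm, then the turn, a rotation vector about the tool's x, y, z in rad. A call has 1 to 10 rows; each row is the pose to reach, as a shift and turn from the pose commanded when the call began, along the tool's axes at that moment; what a row does not reach only later rows make up. A row lasts 1/8 s, in which the tool goes at most 62.5 mm and 10.7 degrees, less where a joint would pass 70% of its speed; a pose out of reach is approached as far as the arm can. A call with a gripper value outside its range is refused whole. The fingers move at their own pace and stop on an object; the grip force is fixed at half the most. Time passes only in rows, so rows that repeat a pose let the fingers close. It gives the time, the measured TCP pose, the force, the opening and the grip force at its end, in the units of the state.
- arm.read_state(): the state, without advancing time (a new reading comes with each control period).
- arm.get_image(name): name is "side" or "top" or "wrist"; returns the picture (384x512x3 uint8, red, green, blue); there is no depth.
- arm.camera_params(name): a dict with "intrinsics" (3x3 intrinsics, pixels), "D" ([k1, k2, p1, p2, k3] as OpenCV has them; the pictures are not rectified), "R" (3x3) and "t" (3): a world point X has camera coordinates R X + t. Camera axes: x right, y down, z forward; pixel columns grow to the right and rows downward; lengths in mm; the calibration is good to about 2 mm. A picture is of the moment at which its call begins: read the wrist's pose just before it. camera_params takes no time and is no camera call; for the wrist camera it gives the pose at the moment of the call.
- arm.job_done(): hands the job in; it is judged then, once.
The state is a dict: "clock": time; "joints": joint angles; "joint_vel": joint speeds; "joint_efforts": joint torques, N m; "position": TCP position; "ee_rot": TCP orientation; "contact_force": force on the tool from outside, world axes, zero at the start; "wrist_torque": the same for the moment, N m; "gripper_width": finger opening in mm; "grasp_force": force on a finger pad.
Only numpy, scipy, OpenCV 4.12 (cv2) and the standard library are available. Lean on these libraries where they do the work, as an engineer would, in place of code of your own. Each camera call takes 0.05 s, during which the arm holds its last target. There are 200 camera calls.

TASK

The orange guard door of the small desktop milling machine has been lifted off and stands in the plywood sheet rack. Lift it out, hold it open in front of the machine and lower it gently, feeling for the hinge, until both of its hinge knuckles are fully down on the two upright hinge pins; then swing it shut until it is held home by its catch. Do not force or drop it (no more than about 25 N on the machine), and leave the other things on the bench as they are.

Things in the scene. Friction and masses are not known exactly. Their poses are not given: they have to be found in the camera images.
- machine: White and grey desktop mill, fixed, 280 deep x 300 wide x 245 mm high. Origin: middle of its underside, on the bench; z up. Its front looks along its own -x; the front face is at x = -140 mm. Doorway in the front; hinge at its -y side; at its +y side the catch and a panel with a red stop button (16 mm proud, y +122, z 205 mm). Roof at 245 mm.
- pin_lower (a point): Nominal place of the lower hinge pin: on its axis, at the shoulder where the knuckle comes to rest (73 mm above the bench); axes as the machine's. Pin 8 mm thick, 28 mm tall, square-ended, its edge just broken. The hinge strip is bolted on through slots: the true axis, upright and common to both pins, lies up to 4.5 mm off along the machine's x and likewise along y, clamped fast; heights are exact.
- pin_upper (a point): The same for the upper pin, 114 mm above the lower (shoulder 187, tip 215 mm above the bench). Under each shoulder are a collar 16 mm across and a flat bracket reaching 22 mm before the front face. So the door comes in from in front of the machine with its underside 75 to 110 mm above the bench (knuckles over the pin tips) and is then lowered.
- shut (a point): Place of the striker when the door is shut: on the machine at x -131, y +72, z 138 mm of its frame; axes as the machine's. The shut door's inner face lies against two 9 mm rubber bumpers beside it, so its middle plane is 16 mm before the front face. Two sprung rollers here let the striker through with 5 to 10 N over the last 12 mm, then hold it.
- door: Guard door, 190 wide x 190 high, 14 mm thick: aluminium frame (bars 22 mm wide), orange clear pane; 0.45 kg give or take 15 percent, balanced about its middle. Origin: middle of its underside; z up. Outer face (black bow handle at y +84, z 55 to 135 mm, 30 mm proud) looks along its -x; hinge side -y. It starts upright in a rack slot, its underside 12 mm above the bench.
- door_top (a point): Middle of the top of the door's 14 mm thick top bar, 190 mm above the door's origin; axes as the door's. Good place to pinch it from above, the fingers on its two faces. Shut, the door's axes are the machine's and its underside is 45 mm above the bench; opening turns it anticlockwise seen from above, so 90 degrees open its yaw is the machine's + pi/2. Hang it at about 60 to 120 degrees open.
- knuckle_lower (a point): Middle of the lower end of the door's lower knuckle: a vertical barrel 18 mm across, 22 mm long, with a through bore of 10 mm. In the door's frame x 0, y -107, z 28 mm. Rests on the lower pin's shoulder when hung. The hung door sags about 2 mm at its free edge.
- knuckle_upper (a point): The same for the upper knuckle: in the door's frame x 0, y -107, z 142 mm. More than about 8 N on a knuckle from a pin top can turn the pinched door in the fingers.
- striker (a point): Middle of the 8 mm thick round head of the steel striker tongue on the door's inner face near the free edge: in the door's frame x +25, y +80, z 95 mm.
- rack: Fixed slotted plywood rack, 200 (x) x 130 (y) x 42 mm high; three slots 17 mm wide and 30 mm deep run along its y, at x = -55, 0 and +55 mm. Origin: middle of its underside. The door's outer face looks along the rack's +x and its hinge side along the rack's +y.
- ply_offcut: Plywood offcut 15 x 160 x 90 mm high standing in another slot of the rack; leave it. Origin: middle of its underside.
- blue_offcut: Blue plastic offcut 15 x 120 x 75 mm high standing in another slot; leave it. Origin: middle of its underside.
- tin_lid: Tin lid 70 mm across, 6 mm high, on the green mat; leave it. Origin under its middle.
- screwdriver: Screwdriver on the bench, up to 35 mm high; leave it. Origin under its middle.
- hammer: Hammer on the bench; leave it. Origin under its middle.
- mug: Black mug, 76 mm across, 90 mm high; leave it. Origin under its middle.
- jar: Amber jar, 60 mm across, 85 mm high; leave it. Origin under its middle.

How it is judged:
By the outcome, as a careful person would: the job done as asked, in the order asked, and still so for the second after the job is handed in, with the robot touching nothing.
It also fails if it takes over 72 s, if anything falls off the work surface, if the arm or the gripper's body presses on something with over 40 N, if the wrist force passes 120 N, or if a joint passes its speed limit or range.

## Working session

There is one attempt and no reset: what is moved stays moved. The work goes in short steps, Python scripts to look and compute and a tool call to move; the robot and the scene stay as the last step left them, time stands still between calls to the robot, and variables do not carry over. Pictures are saved under pics/ and viewed, at most 10 in all, crops included, and the job is handed in when it is done.

Besides the shell and the picture viewer there is one more tool, called after ">>>" in YAML: its name, and indented under it one key for each argument. servo_tool: Moves the arm, as the interface text tells. Its arguments: {"type":"object","properties":{"rows":{"type":"array"}},"required":["rows"]}

```bash
mkdir -p pics; ls
python3 - <<'E'
from bench import arm
import cv2,numpy as np
s=arm.read_state();print(s)
for n in("side","top"):
    im=arm.get_image(n);cv2.imwrite(f"pics/{n}0.png",im[:,:,::-1])
    p=arm.camera_params(n);print(n,p)
E
```

```text
pics
{'clock': 0.0, 'joints': array([-9.47407015e-01,  3.85576609e-01,  6.61563024e-03, -5.25133017e-04,
       -1.19393601e+00, -2.58630011e-01]), 'joint_vel': array([-0.00079554,  0.0012603 , -0.00098066, -0.00143564,  0.00117868,
        0.00030017]), 'joint_efforts': array([ 9.12378687e-05, -3.92287982e+01,  1.88399899e+01,  4.18608516e+00,
       -4.69904422e-03,  2.21000498e-07]), 'position': array([ 222.79350341, -583.32873315,  230.20157404]), 'ee_rot': array([-1.81274887e-01,  9.83431875e-01,  1.05400513e-03, -2.27646780e-04]), 'contact_force': array([ 0.66591104,  0.01764652, -0.36140022]), 'wrist_torque': array([ 0.0173733 ,  0.02949775, -0.01288839]), 'grasp_force': 0.0, 'gripper_width': 85.29571914253486}
side {'intrinsics': array([[373.46897853,   0.        , 252.86652737],
       [  0.        , 373.46897853, 192.83190333],
       [  0.        ,   0.        ,   1.        ]]), 'D': array([-0.02602777,  0.        ,  0.        ,  0.        ,  0.        ]), 'R': array([[-0.99211903, -0.12446151,  0.01446258],
       [-0.09982784,  0.71539798, -0.69154908],
       [ 0.07572474, -0.68754277, -0.72218467]]), 't': array([564.56749274, 211.28224678, 938.87143053])}
top {'intrinsics': array([[390.2107725 ,   0.        , 267.08237706],
       [  0.        , 390.2107725 , 185.99217275],
       [  0.        ,   0.        ,   1.        ]]), 'D': array([-0.13493414,  0.        ,  0.        ,  0.        ,  0.        ]), 'R': array([[-0.0122362 , -0.99973487,  0.01950527],
       [-0.99648887,  0.01057604, -0.08305471],
       [ 0.0828264 , -0.02045306, -0.99635408]]), 't': array([-90.93250354, 563.21313416, 976.80389595])}
```

View pics/side0.png

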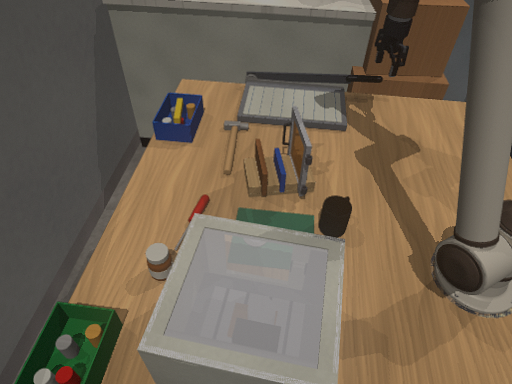

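View pics/top0.png

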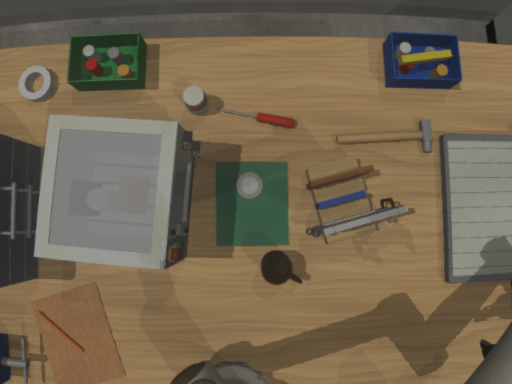

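The side view looks from behind the machine; the top view shows the machine at left with its front facing right (world -y), hinge strip at about (190,147), stop button at (173,255). The door is in the rack slot nearest the robot, about (310,232) to (408,208), hinge end left, handle up at (388,205).

```bash
cat > h.py <<'E'
import numpy as np,cv2
from bench import arm
def ray(n,uv,P=None):
    P=P or arm.camera_params(n);R=np.array(P["R"]);t=np.array(P["t"])
    u=cv2.undistortPoints(np.array(uv,float).reshape(-1,1,2),P["intrinsics"],P["D"]).reshape(-1,2)
    d=np.c_[u,np.ones(len(u))]@R
    return -R.T@t,d
def onz(n,uv,z,P=None):
    c,d=ray(n,uv,P);return c+d*((np.broadcast_to(z,len(d))-c[2])/d[:,2])[:,None]
def proj(n,X,P=None):
    P=P or arm.camera_params(n);X=np.array(X,float).reshape(-1,1,3)
    return cv2.projectPoints(X,cv2.Rodrigues(np.array(P["R"]))[0],np.array(P["t"]),P["intrinsics"],P["D"])[0].reshape(-1,2)
E
python3 - <<'E'
from h import *
t=cv2.imread("pics/top0.png")
z=lambda a,f:cv2.resize(a,None,fx=f,fy=f,interpolation=cv2.INTER_CUBIC)
a=z(t[105:275,30:210],3.5)   # 630x595
a=a[:,:]
b=z(t[180:255,300:425],6)
cv2.imwrite("pics/mach.png",a);cv2.imwrite("pics/door.png",b);print(a.shape,b.shape)
E
```

```text
(595, 630, 3) (450, 750, 3)
```

View pics/mach.png

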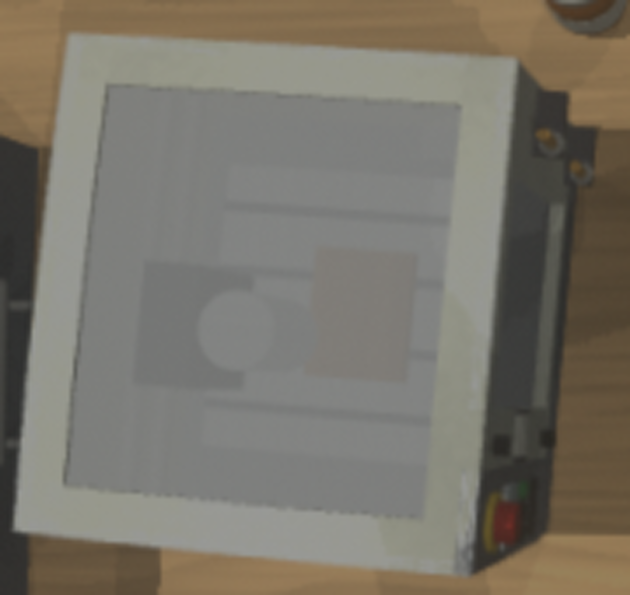

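View pics/door.png

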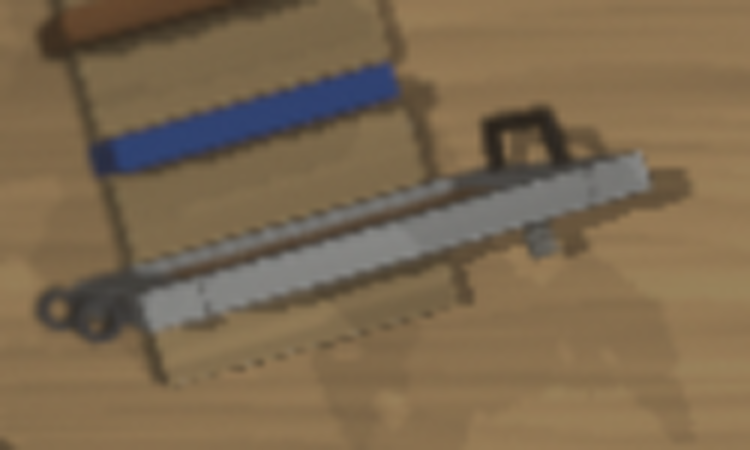

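Machine crop: roof corners at (68,33), (517,58), (473,575), (14,530); upper pin tip near (543,131), lower near (576,165). Door crop: top bar from (146,313) to (645,170), upper knuckle ring (60,307), lower (97,320).

Run:
```python
from h import *
np.set_printoptions(precision=1,suppress=True)
f=lambda p,o,k:(np.array(p,float)+.5)/k-.5+np.array(o)
# roof
c=onz("top",f([(68,33),(517,58),(473,575),(14,530)],(30,105),3.5),245)
print(c, [np.linalg.norm(c[i]-c[i-1]) for i in range(4)])
# corners machine frame: TL=(+140,-150),TR=(-140,-150),BR=(-140,150),BL=(140,150)
M=np.array([(140,-150),(-140,-150),(-140,150),(140,150)],float)
A=M-M.mean(0);B=c[:,:2]-c[:,:2].mean(0)
th=np.arctan2((A[:,0]*B[:,1]-A[:,1]*B[:,0]).sum(),(A*B).sum());o=c[:,:2].mean(0)
print("machine",o,th)
R=lambda a:np.array([[np.cos(a),-np.sin(a)],[np.sin(a),np.cos(a)]])
pins=[onz("top",f([p],(30,105),3.5),z)[0] for p,z in (((543,131),215),((554,146),187),((575,165),101),((583,176),73))]
for p in pins: print("pin",p,"in machine",R(th).T@(p[:2]-o))
d=onz("top",f([(146,313),(645,170),(140,298),(152,332),(640,153),(648,187)],(300,180),6),202)
print(d);v=d[0]-d[1];print("len",np.linalg.norm(v),"ctr",(d[0]+d[1])/2,"yaw of -y axis",np.arctan2(v[1],v[0]),"door yaw",np.arctan2(v[1],v[0])+np.pi/2)
k=onz("top",f([(60,307),(97,320)],(300,180),6),(176,62));print(k)
dy=np.arctan2(v[1],v[0])+np.pi/2
for q in k: print("knuckle in door",R(dy).T@(q[:2]-((d[0]+d[1])/2)[:2]))
```

```text
[[701.5 367.  245. ]
 [678.3  88.6 245. ]
 [380.8 112.2 245. ]
 [403.6 391.3 245. ]] [np.float64(298.8317521174614), np.float64(279.35718351739513), np.float64(298.412536103718), np.float64(279.9985682658337)]
machine [541.1 239.7] 1.4895644896221343
pin [640.8  78.5 215. ] in machine [-152.6 -112.5]
pin [636.8  76.9 187. ] in machine [-154.6 -108.7]
pin [639.7  78.1 101. ] in machine [-153.1 -111.4]
pin [636.7  77.1  73. ] in machine [-154.3 -108.5]
[[ 449.5 -212.1  202. ]
 [ 496.8 -394.7  202. ]
 [ 454.8 -210.1  202. ]
 [ 442.8 -214.1  202. ]
 [ 502.9 -393.   202. ]
 [ 490.7 -395.6  202. ]]
len 188.5530917760797 ctr [ 473.1 -303.4  202. ] yaw of -y axis 1.8243614518182552 door yaw 3.395157778613152
[[ 451.2 -185.2  176. ]
 [ 441.9 -214.9   62. ]]
knuckle in door [  -8.5 -119.9]
knuckle in door [  8.  -93.5]
```

```bash
cat >> h.py <<'E'
from scipy.spatial.transform import Rotation as Ro
np.set_printoptions(precision=2,suppress=True)
def yaw():  # angle of the tool y axis (= door x axis when held)
    v=Ro.from_quat(arm.read_state()["ee_rot"]).apply([0,1,0]);return np.arctan2(v[1],v[0])%(2*np.pi)
def go(x,y,z,a):
    s=arm.read_state();r=Ro.from_quat(s["ee_rot"])
    tx=[np.cos(a+np.pi/2),np.sin(a+np.pi/2),0];ty=[np.cos(a),np.sin(a),0]
    T=Ro.from_matrix(np.array([tx,ty,[0,0,-1]]).T)
    print("shift",r.inv().apply(np.array([x,y,z])-s["position"]),"rot",(r.inv()*T).as_rotvec(),"F",s["contact_force"])
E
python3 -c "
from h import *
print(yaw());go(473,-303.5,275,3.395)"
```

```text
1.9354689930147777
shift [-333.52  172.34  -44.35] rot [ 0.    0.   -1.46] F [-0.42 -0.19  0.71]
```

>>> servo_tool:
  rows:
    - [[85, -30, 15, -44, 0, 0, -0.15], [85, -80, 41, -44, 0, 0, -0.33], [85, -130, 67, -44, 0, 0, -0.51], [85, -180, 93, -44, 0, 0, -0.69], [85, -230, 119, -44, 0, 0, -0.87], [85, -275, 142, -44, 0, 0, -1.05], [85, -310, 160, -44, 0, 0, -1.23], [85, -333.5, 172.3, -44.3, 0, 0, -1.4], [85, -333.5, 172.3, -44.3, 0, 0, -1.46], [85, -333.5, 172.3, -44.3, 0, 0, -1.46]]

```text
clock: 1.35
position: [473.1, -303.4, 275.1]
ee_rot: [0.791, -0.612, -0.001, 0.0]
contact_force: [0.3, -0.6, 0.3]
gripper_width: 84.7
grasp_force: 0.0
```

```bash
python3 -c "
from h import *
print(yaw());go(473,-303.5,171,3.395)
P=arm.camera_params('wrist');print(P)
im=arm.get_image('wrist');cv2.imwrite('pics/w1.png',im[:,:,::-1])
print(proj('wrist',[[473,-303.4,202],[449.5,-212,202],[496.8,-394.7,202]],P))"
```

```text
3.395477866548248
shift [  0.12  -0.   104.1 ] rot [0. 0. 0.] F [ 0.28 -0.61  0.27]
{'intrinsics': array([[342.8 ,   0.  , 257.49],
       [  0.  , 342.8 , 190.73],
       [  0.  ,   0.  ,   1.  ]]), 'D': array([0.02, 0.  , 0.  , 0.  , 0.  ]), 'R': array([[-0.97, -0.25,  0.  ],
       [-0.24,  0.92,  0.31],
       [-0.08,  0.3 , -0.95]]), 't': array([381.63, 338.09, 548.62])}
[[257.68 202.56]
 [257.4  320.84]
 [257.51  50.02]]
```

View pics/w1.png

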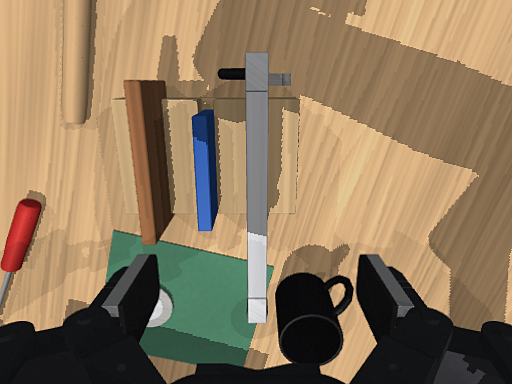

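Wrist view: the door's top bar runs vertically at column 257, rows 52 to 322, just as predicted, midway between the fingers.

>>> servo_tool:
  rows:
    - [[85, 0.1, 0, 30, 0, 0, 0], [85, 0.1, 0, 65, 0, 0, 0], [85, 0.1, 0, 90, 0, 0, 0], [85, 0.1, 0, 104, 0, 0, 0], [60, 0.1, 0, 104, 0, 0, 0], [30, 0.1, 0, 104, 0, 0, 0], [5, 0.1, 0, 104, 0, 0, 0], [5, 0.1, 0, 104, 0, 0, 0], [5, 0.1, 0, 104, 0, 0, 0], [5, 0.1, 0, 104, 0, 0, 0]]

```text
clock: 2.65
position: [473.7, -304.3, 172.6]
ee_rot: [0.791, -0.612, 0.001, -0.0]
contact_force: [-0.2, 0.7, 3.9]
gripper_width: 13.1
grasp_force: 59.8
```

>>> servo_tool:
  rows:
    - [[5, 0, 0, -5, 0, 0, 0], [5, 0, 0, -14, 0, 0, 0], [5, 0, 0, -24, 0, 0, 0], [5, 0, 0, -36, 0, 0, 0], [5, 0, 0, -50, 0, 0, 0], [5, 0, 0, -65, 0, 0, 0], [5, 0, 0, -78, 0, 0, 0], [5, 0, 0, -86, 0, 0, 0], [5, 0, 0, -86, 0, 0, 0], [5, 0, 0, -86, 0, 0, 0]]

```text
clock: 3.9
position: [472.8, -303.8, 256.9]
ee_rot: [0.791, -0.612, -0.001, 0.0]
contact_force: [0.1, 0.2, -4.1]
gripper_width: 12.9
grasp_force: 58.7
```

Run:
```python
from h import *
s=arm.read_state();print(s["position"],s["contact_force"],s["wrist_torque"],s["gripper_width"],yaw())
# target: 90 deg open, knuckle at pin estimate but 35 mm short along -machine x
m=1.4896;a=m+np.pi/2
ux=np.array([np.cos(m),np.sin(m)]);dy=np.array([-np.sin(a),np.cos(a)])
pin=np.array([639,77.8]);print("pin",pin,"centre at hinge",pin+107*dy)
c=pin-45*ux+107*dy;go(*c,s["position"][2],a);print(a)
```

```text
[ 472.75 -303.78  256.95] [ 0.1   0.17 -4.14] [-0.    0.03  0.02] 12.893476521669742 3.3954430176125183
pin [639.   77.8] centre at hinge [630.32 -28.85]
shift [-184.05 -206.76   -0.01] rot [0.   0.   0.34] F [ 0.1   0.17 -4.14]
3.060396326794897
```

>>> servo_tool:
  rows:
    - [[5, -10, -11, 0, 0, 0, 0.02], [5, -30, -33, 0, 0, 0, 0.06], [5, -56, -63, 0, 0, 0, 0.1], [5, -84, -94, 0, 0, 0, 0.16], [5, -112, -126, 0, 0, 0, 0.21], [5, -138, -155, 0, 0, 0, 0.26], [5, -160, -180, 0, 0, 0, 0.3], [5, -176, -198, 0, 0, 0, 0.33], [5, -184, -206.8, 0, 0, 0, 0.335], [5, -184, -206.8, 0, 0, 0, 0.335]]

```text
clock: 5.15
position: [626.9, -73.6, 256.8]
ee_rot: [-0.678, 0.735, 0.0, -0.001]
contact_force: [-1.1, -0.8, -4.2]
gripper_width: 13.3
grasp_force: 60.1
```

Run:
```python
from h import *
s=arm.read_state();print(s["position"],s["contact_force"],yaw())
im=arm.get_image("top")[:,:,::-1]
ims=[im]+[arm.get_image("top")[:,:,::-1] for _ in range(3)]
cv2.imwrite("pics/t2.png",np.mean(ims,0).astype(np.uint8))
t=cv2.imread("pics/t2.png")
cv2.imwrite("pics/t2c.png",cv2.resize(t[120:195,160:260],None,fx=8,fy=8,interpolation=cv2.INTER_CUBIC))
```

```text
[626.92 -73.58 256.82] [-1.11 -0.8  -4.24] 3.0617656103337807
```

View pics/t2c.png

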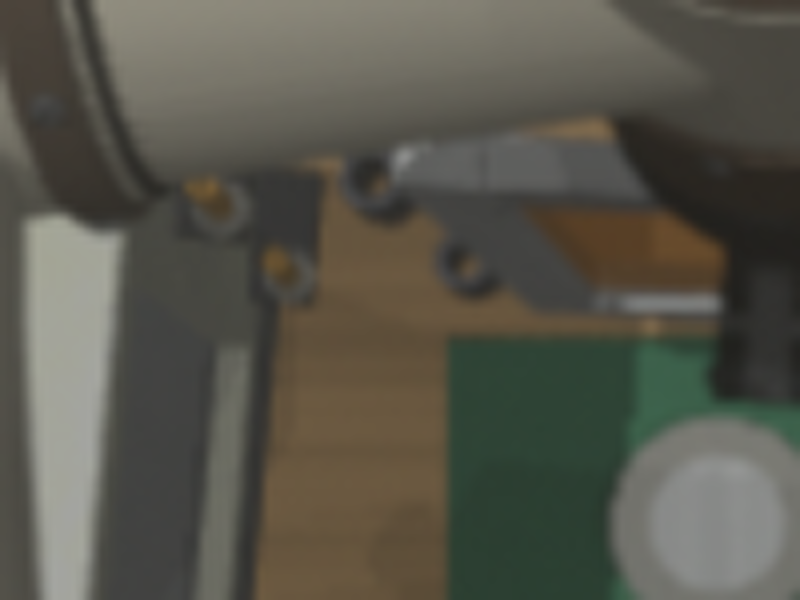

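Crop (8x): upper pin gold (182–235,178–215) with collar at (220,210); lower pin gold (264–298,247–285), collar (290,275); upper knuckle ring centre (376,187), lower (466,266).

```bash
cat > meas.py <<'E'
from h import *
def bl(t,x0,x1,y0,y1,fn):
    t=cv2.resize(t[120:195,160:260],None,fx=8,fy=8,interpolation=cv2.INTER_CUBIC).astype(float)[y0:y1,x0:x1]
    w=fn(t);yy,xx=np.mgrid[y0:y1,x0:x1];return np.array([(w*xx).sum(),(w*yy).sum()])/w.sum()
F=lambda p:(np.array(p,float)+.5)/8-.5+np.array((160,120))
E
python3 - <<'E'
from meas import *
t=cv2.imread("pics/t2.png")
g=lambda a:np.clip(a[:,:,2]-a[:,:,0]-30,0,80)
gu=bl(t,170,250,165,235,g);gl=bl(t,250,312,235,300,g)
ku=(376,187);kl=(466,266)
bu=bl(t,358,394,166,206,lambda a:np.clip(a[:,:,2]-75,0,200));b2=bl(t,450,484,248,284,lambda a:np.clip(a[:,:,2]-75,0,200))
print("gold",gu,gl,"bore",bu,b2)
P=lambda p,z:onz("top",[F(p)],z)[0][:2]
print("pin gold",P(gu,201),P(gl,87),"collar",P((220,210),187),P((290,275),73))
z0=96.2
print("kn outline",P(ku,z0+153),P(kl,z0+39),"bore",P(bu,z0+153),P(b2,z0+39))
s=arm.read_state();a=yaw();print("kn from tcp",s["position"][:2]-107*np.array([-np.sin(a),np.cos(a)]))
E
```

```text
gold [204.8  190.27] [276.13 262.34] bore [386.08 181.36] [470.66 268.52]
pin gold [640.81  80.34] [640.72  80.12] collar [638.06  78.79] [639.14  78.15]
kn outline [631.55  27.82] [630.64  17.23] bore [632.95  25.29] [629.89  15.89]
kn from tcp [635.21  31.83]
```

Run:
```python
from meas import *
f=lambda p,o,k:(np.array(p,float)+.5)/k-.5+np.array(o)
k=onz("top",f([(97,320),(60,307)],(300,180),6),(165,51));print(k)
a=3.395;print("expected",np.array([473.1,-303.4])-107*np.array([-np.sin(a),np.cos(a)]))
P=arm.camera_params("wrist");im=arm.get_image("wrist")[:,:,::-1]
s=arm.read_state();p=s["position"];A=yaw();dy=np.array([-np.sin(A),np.cos(A),0])
c=np.array([p[0],p[1],96.2+190])
print("wrist expect ends",proj("wrist",[c+95*dy,c-95*dy,c],P))
PT=arm.camera_params("top");print("top ends expect crop8",(proj("top",[c-95*dy,c-107*dy-[0,0,37],c-107*dy-[0,0,151]],PT)-[160,120])*8)
cv2.imwrite("pics/w2.png",im)
```

```text
[[ 445.91 -200.1   165.  ]
 [ 447.11 -201.16   51.  ]]
expected [ 446.27 -199.82]
wrist expect ends [[257.    19.57]
 [257.2  469.31]
 [257.12 292.05]]
top ends expect crop8 [[384.94 141.92]
 [356.68 168.95]
 [411.83 247.03]]
```

View pics/w2.png

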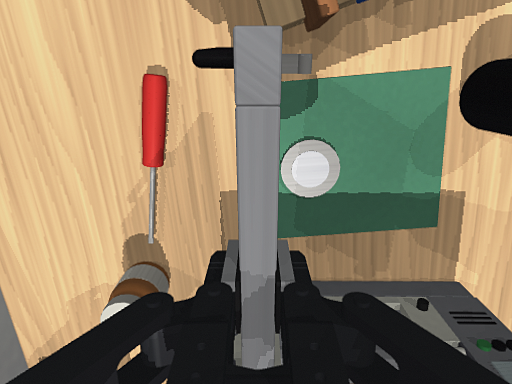

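Wrist view: held bar spans columns 235–281 at its free end, top edge at row 26 (level door would give 19.6), so the door has pitched slightly in the fingers.

```bash
cat > fit.py <<'E'
from meas import *
from scipy.optimize import least_squares
def fit(ku,kl,wrow,wcol=None,show=1):
    """door pose in hand: phi (pitch, free edge up +), dz, along (door y), lateral (door x), roll; returns fn door->world"""
    s=arm.read_state();p=s["position"];A=yaw();ex=np.array([np.cos(A),np.sin(A),0]);ey=np.array([-np.sin(A),np.cos(A),0]);ez=np.array([0,0,1.])
    PT=arm.camera_params("top");PW=arm.camera_params("wrist")
    z0=190-ZG   # grasp height in door
    def W(q,X):
        phi,dz,al,la,ro=q;X=np.atleast_2d(X)-[0,0,z0]
        Rr=Ro.from_rotvec([phi,0,0])*Ro.from_rotvec([0,ro,0]);X=Rr.apply(X)
        return p+[0,0,19]+X@np.array([ex,ey,ez])+dz*ez+al*ey+la*ex
    def r(q):
        t=proj("top",W(q,[[0,-107,153],[0,-107,39]]),PT);w=proj("wrist",W(q,[[0,95,190]]),PW)[0]
        return np.r_[(t-[F(ku),F(kl)]).ravel()/.3,(w-[258,wrow])/1.5,q/[.2,5,5,1.5,.02]]
    R=least_squares(r,np.zeros(5));
    if show: print("phi,dz,al,la,roll",R.x,"res",R.fun[:6])
    for n,z in(("upper",142),("lower",28)): print(n,"bottom",W(R.x,[0,-107,z])[0],"top",W(R.x,[0,-107,z+22])[0])
    return R.x,W
ZG=10.3 # grasp depth below top: TCP 172.6+19=191.6 vs top 202
E
python3 - <<'E'
from fit import *
fit((376,187),(466,266),26)
E
```

```text
phi,dz,al,la,roll [ 0.1  -4.21 -1.06  0.4  -0.01] res [-0.13 -0.47  0.11  0.05  0.22 -0.05]
upper bottom [634.4   28.69 224.44] top [634.73  30.85 246.34]
lower bottom [632.7   17.48 111.01] top [633.03  19.64 132.9 ]
```

>>> servo_tool:
  rows:
    - [[5, 0, 0, 0, 0, -0.02, 0], [5, 0, 0, 0, 0, -0.04, 0], [5, 0, 0, 0, 0, -0.06, 0], [5, 0, 0, 0, 0, -0.08, 0], [5, 0, 0, 0, 0, -0.1, 0], [5, 0, 0, 0, 0, -0.1, 0], [5, 0, 0, 0, 0, -0.1, 0]]

```text
clock: 6.28
position: [627.0, -74.0, 257.5]
ee_rot: [-0.677, 0.734, 0.034, 0.037]
contact_force: [-0.3, 0.7, -4.3]
gripper_width: 13.3
grasp_force: 60.1
```

Run:
```python
s=open("fit.py").read()
s=s.replace('A=yaw();ex=np.array([np.cos(A),np.sin(A),0]);ey=np.array([-np.sin(A),np.cos(A),0]);ez=np.array([0,0,1.])','M=Ro.from_quat(s["ee_rot"]).as_matrix();ex=M[:,1];ey=M[:,0];ez=-M[:,2]').replace('p+[0,0,19]','p+19*ez')
open("fit.py","w").write(s)
from meas import *
import cv2
t=np.mean([arm.get_image("top")[:,:,::-1] for _ in range(3)],0).astype(np.uint8);w=arm.get_image("wrist")[:,:,::-1]
cv2.imwrite("pics/t3.png",t);cv2.imwrite("pics/w3.png",w)
a=cv2.resize(t[120:195,160:260],None,fx=8,fy=8,interpolation=cv2.INTER_CUBIC)
a[380:600,600:800]=cv2.resize(w[0:110,210:310],(200,220))
cv2.imwrite("pics/t3c.png",a)
```

```text
(no output)
```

View pics/t3c.png

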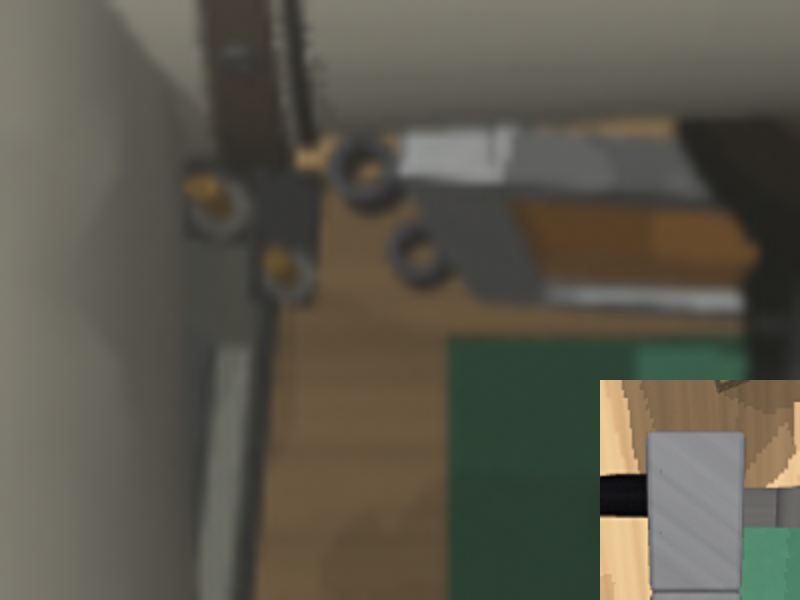

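Upper knuckle ring now centred at (366,172), lower at (419,254); wrist inset free-end row 26, unchanged in hand.

Run:
```python
from fit import *
fit((366,172),(419,254),26)
```

```text
phi,dz,al,la,roll [ 0.11 -3.21 -0.84  0.01 -0.  ] res [-1.72  1.06  0.48 -0.32 -0.61 -0.78]
upper bottom [635.45  31.8  234.68] top [635.52  32.   256.68]
lower bottom [635.1   30.77 120.69] top [635.16  30.97 142.69]
```

Run:
```python
from meas import *
P=lambda p,z:onz("top",[F(p)],z)[0][:2]
print("tips",P((198,188),215),P((276.5,260),101),"collars",P((220,210),187),P((290,275),73))
print("kn direct",P((366,172),246),P((419,254),132))
# edges of lit/dark silhouettes: mean gold-ish mask (hue) incl. shaded side
t=cv2.imread("pics/t3.png")
hs=cv2.cvtColor(cv2.resize(t[120:195,160:260],None,fx=8,fy=8,interpolation=cv2.INTER_CUBIC),cv2.COLOR_BGR2HSV)
for (x0,x1,y0,y1,z) in((175,250,160,240,201),(252,312,236,302,87)):
    h=hs[y0:y1,x0:x1];m=((h[:,:,0]>8)&(h[:,:,0]<25)&(h[:,:,1]>90)).astype(np.uint8)
    n,l,st,ce=cv2.connectedComponentsWithStats(m);i=1+np.argmax(st[1:,4]);print(st[i]+[x0,y0,0,0,0],ce[i]+[x0,y0],P(ce[i]+[x0,y0],z))
go(630,-27,257.5,3.0604)
```

```text
tips [638.68  79.46] [639.01  77.67] collars [638.06  78.79] [639.14  78.15]
kn direct [636.06  30.81] [634.85  31.16]
[ 186  174   42   39 1039] [207.19 192.38] [640.22  79.68]
[262 247  33  35 742] [277.9  264.08] [640.18  79.58]
shift [-46.62   0.79   4.75] rot [0.  0.1 0. ] F [ 0.33 -0.31 -4.36]
```

```bash
cat >> h.py <<'E'
def sh(*w):
    s=arm.read_state();r=Ro.from_quat(s["ee_rot"]);print(s["position"],s["contact_force"],s["wrist_torque"])
    for v in w: print(v,"->",r.inv().apply(v))
E
python3 -c "
from h import *
sh([3.8,47.6,0],[3.8,47.6,-14],[0,0,-1],[1,0,0],[0,1,0])"
```

```text
[627.01 -73.77 257.58] [ 0.33 -0.31 -4.36] [-0.34  0.03 -0.01]
[3.8, 47.6, 0] -> [-47.51   0.05   4.76]
[3.8, 47.6, -14] -> [-46.12   0.05  18.69]
[0, 0, -1] -> [ 0.1 -0.   1. ]
[1, 0, 0] -> [-0.08 -1.    0.01]
[0, 1, 0] -> [-0.99  0.08  0.1 ]
```

>>> servo_tool:
  rows:
    - [[5, -6, 0, 0.6, 0, 0, 0], [5, -16, 0, 1.6, 0, 0, 0], [5, -28, 0, 2.8, 0, 0, 0], [5, -38, 0, 3.8, 0, 0, 0], [5, -45, 0, 4.5, 0, 0, 0], [5, -47.5, 0, 4.8, 0, 0, 0], [5, -47.2, 0, 8, 0, 0, 0], [5, -46.7, 0, 13, 0, 0, 0], [5, -46.3, 0, 16.7, 0, 0, 0], [5, -46.3, 0, 16.7, 0, 0, 0]]

```text
clock: 7.72
position: [630.6, -26.6, 244.9]
ee_rot: [-0.677, 0.734, 0.034, 0.036]
contact_force: [1.0, -0.6, -3.6]
gripper_width: 13.0
grasp_force: 60.1
```

Run:
```python
from meas import *
sh([0,0,-10])
t=np.mean([arm.get_image("top")[:,:,::-1] for _ in range(3)],0).astype(np.uint8)
cv2.imwrite("pics/t4.png",t)
cv2.imwrite("pics/t4c.png",cv2.resize(t[125:175,165:232],None,fx=12,fy=12,interpolation=cv2.INTER_CUBIC)[:600,:800])
```

```text
[630.6  -26.62 244.92] [ 1.03 -0.6  -3.56] [-0.34  0.03 -0.01]
[0, 0, -10] -> [ 1.   -0.01  9.95]
```

View pics/t4c.png

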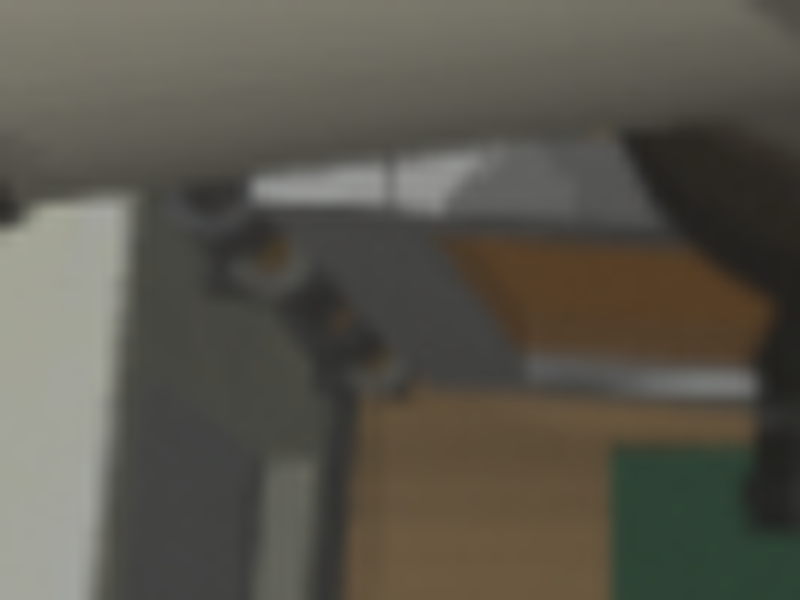

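Crop (12x): upper knuckle (210,205), its pin/collar (272,265), lower knuckle (340,320) with gold pin visible through its bore, lower collar (378,372) — all in line with the vertical. Lower gently.

>>> servo_tool:
  rows:
    - [[5, 0.2, 0, 2, 0, 0, 0], [5, 0.4, 0, 4, 0, 0, 0], [5, 0.5, 0, 5, 0, 0, 0], [5, 0.6, 0, 6, 0, 0, 0], [5, 0.7, 0, 7, 0, 0, 0], [5, 0.7, 0, 7, 0, 0, 0]]

```text
clock: 8.62
position: [630.8, -26.4, 238.5]
ee_rot: [-0.677, 0.734, 0.034, 0.037]
contact_force: [-0.2, 1.1, -5.0]
gripper_width: 13.1
grasp_force: 60.1
```

>>> servo_tool:
  rows:
    - [[5, 0.1, 0, 1, 0, 0, 0], [5, 0.2, 0, 2, 0, 0, 0], [5, 0.2, 0, 2, 0, 0, 0]]

```text
clock: 9.0
position: [630.8, -26.4, 236.4]
ee_rot: [-0.677, 0.734, 0.034, 0.037]
contact_force: [-0.5, -0.2, -4.4]
gripper_width: 13.4
grasp_force: 60.1
```

>>> servo_tool:
  rows:
    - [[5, 0.1, 0, 1, 0, 0, 0], [5, 0.2, 0, 2, 0, 0, 0], [5, 0.2, 0, 2, 0, 0, 0]]

```text
clock: 9.38
position: [630.8, -26.4, 234.4]
ee_rot: [-0.677, 0.734, 0.034, 0.037]
contact_force: [-0.3, -0.6, -3.7]
gripper_width: 13.0
grasp_force: 60.1
```

```bash
python3 -c "
from h import *
sh()"
```

```text
[630.83 -26.35 234.42] [-0.3  -0.61 -3.65] [-0.31  0.08  0.01]
```

>>> servo_tool:
  rows:
    - [[5, 0.1, 0, 1, 0, 0, 0], [5, 0.2, 0, 2, 0, 0, 0], [5, 0.2, 0, 2, 0, 0, 0]]

```text
clock: 9.75
position: [631.0, -26.2, 232.5]
ee_rot: [-0.677, 0.734, 0.034, 0.037]
contact_force: [0.4, 0.2, -4.6]
gripper_width: 12.7
grasp_force: 60.1
```

```bash
python3 -c "
from h import *
sh()"
```

```text
[631.01 -26.21 232.51] [ 0.4   0.16 -4.55] [-0.11 -0.12 -0.03]
```

>>> servo_tool:
  rows:
    - [[5, 0.1, 0, 1, 0, 0, 0], [5, 0.2, 0, 2, 0, 0, 0], [5, 0.2, 0, 2, 0, 0, 0]]

```text
clock: 10.12
position: [630.9, -26.2, 230.4]
ee_rot: [-0.677, 0.734, 0.034, 0.037]
contact_force: [0.1, 1.0, -4.4]
gripper_width: 13.0
grasp_force: 60.2
```

Run:
```python
from meas import *
sh()
t=np.mean([arm.get_image("top")[:,:,::-1] for _ in range(3)],0).astype(np.uint8);w=arm.get_image("wrist")[:,:,::-1]
cv2.imwrite("pics/t5.png",t);cv2.imwrite("pics/w5.png",w)
a=cv2.resize(t[125:175,165:232],None,fx=12,fy=12,interpolation=cv2.INTER_CUBIC)[:600,:800]
a[400:600,600:800]=cv2.resize(w[0:100,210:310],(200,200))
cv2.imwrite("pics/t5c.png",a)
col=w[:,258].astype(int).sum(1);print("edge row",[i for i in range(5,60) if abs(col[i]-col[i-1])>60])
w2=cv2.imread("pics/w3.png");c2=w2[:,258].astype(int).sum(1);print("before",[i for i in range(5,60) if abs(c2[i]-c2[i-1])>60])
```

```text
[630.94 -26.22 230.43] [ 0.08  1.04 -4.37] [ 0.02 -0.15 -0.05]
edge row [25, 26]
before [26]
```

View pics/t5c.png

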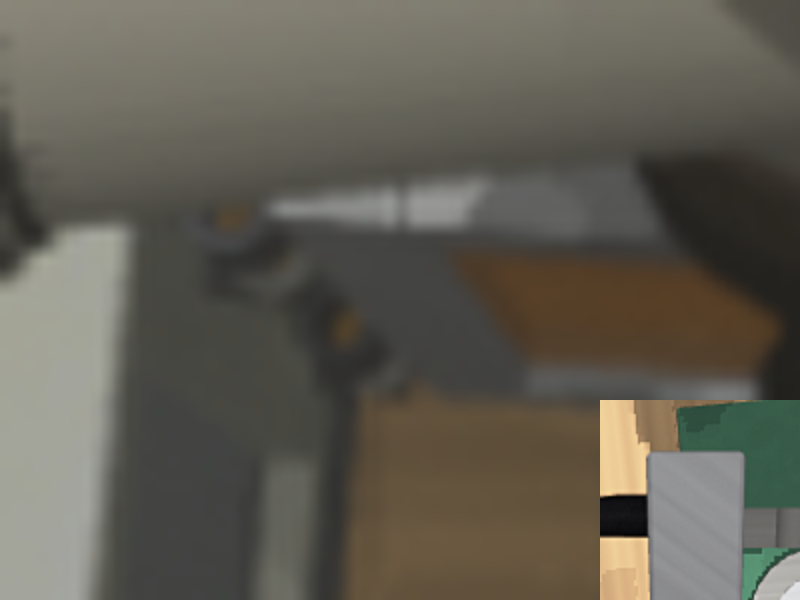

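Gold pin tips now show inside both knuckle bores, at (235,215) and (347,325); the free-end row in the inset is unchanged. Both knuckles are on the pins; continue down.

>>> servo_tool:
  rows:
    - [[5, 0.2, 0, 1.5, 0, 0, 0], [5, 0.3, 0, 3, 0, 0, 0], [5, 0.5, 0, 4.5, 0, 0, 0], [5, 0.6, 0, 6, 0, 0, 0], [5, 0.6, 0, 6, 0, 0, 0]]

```text
clock: 10.95
position: [630.9, -26.2, 224.3]
ee_rot: [-0.677, 0.734, 0.034, 0.037]
contact_force: [1.0, 2.2, -4.5]
gripper_width: 12.9
grasp_force: 60.2
```

```bash
python3 -c "
from h import *
sh()"
```

```text
[630.87 -26.23 224.28] [ 1.03  2.25 -4.54] [ 0.32 -0.13 -0.04]
```

>>> servo_tool:
  rows:
    - [[5, -0.2, 0, 0, 0, -0.006, 0], [5, 0, 0, 2, 0, -0.008, 0], [5, 0.1, 0, 3.5, 0, -0.008, 0], [5, 0.3, 0, 5, 0, -0.008, 0], [5, 0.4, 0, 6, 0, -0.008, 0], [5, 0.4, 0, 6, 0, -0.008, 0]]

```text
clock: 11.7
position: [630.9, -26.2, 218.4]
ee_rot: [-0.677, 0.734, 0.037, 0.04]
contact_force: [-0.0, 0.9, -4.5]
gripper_width: 12.9
grasp_force: 60.2
```

```bash
python3 -c "
from h import *
sh()"
```

```text
[630.86 -26.19 218.36] [-0.01  0.9  -4.49] [-0.07  0.03  0.04]
```

>>> servo_tool:
  rows:
    - [[5, 0.1, 0, 1.5, 0, 0, 0], [5, 0.2, 0, 3, 0, 0, 0], [5, 0.4, 0, 4.5, 0, 0, 0], [5, 0.5, 0, 5.5, 0, 0, 0], [5, 0.5, 0, 5.5, 0, 0, 0]]

```text
clock: 12.32
position: [630.9, -26.1, 212.8]
ee_rot: [-0.677, 0.734, 0.037, 0.04]
contact_force: [0.0, 0.4, -4.2]
gripper_width: 13.0
grasp_force: 60.2
```

```bash
python3 -c "
from h import *
sh()"
```

```text
[630.85 -26.09 212.81] [ 0.04  0.42 -4.18] [-0.16 -0.02  0.03]
```

>>> servo_tool:
  rows:
    - [[5, 0.1, 0, 1, 0, 0, 0], [5, 0.2, 0, 2, 0, 0, 0], [5, 0.2, 0, 2, 0, 0, 0]]

```text
clock: 12.7
position: [630.9, -26.1, 210.8]
ee_rot: [-0.677, 0.734, 0.037, 0.04]
contact_force: [0.6, 1.0, -4.7]
gripper_width: 13.1
grasp_force: 60.1
```

>>> servo_tool:
  rows:
    - [[5, 0.1, 0, 1, 0, 0, 0], [5, 0.1, 0, 1, 0, 0, 0]]

```text
clock: 12.95
position: [630.9, -26.0, 209.9]
ee_rot: [-0.677, 0.734, 0.037, 0.04]
contact_force: [0.8, 0.8, -4.8]
gripper_width: 13.0
grasp_force: 60.1
```

>>> servo_tool:
  rows:
    - [[5, 0.1, 0, 1, 0, 0, 0], [5, 0.1, 0, 1, 0, 0, 0]]

```text
clock: 13.2
position: [630.9, -26.1, 208.8]
ee_rot: [-0.677, 0.734, 0.037, 0.04]
contact_force: [-0.0, 0.5, -5.3]
gripper_width: 12.9
grasp_force: 60.1
```

>>> servo_tool:
  rows:
    - [[5, 0.1, 0, 1, 0, 0, 0], [5, 0.1, 0, 1, 0, 0, 0]]

```text
clock: 13.45
position: [630.9, -26.1, 207.8]
ee_rot: [-0.677, 0.734, 0.037, 0.04]
contact_force: [0.7, 0.3, -4.0]
gripper_width: 13.0
grasp_force: 60.1
```

>>> servo_tool:
  rows:
    - [[5, 0.1, 0, 1, 0, 0, 0], [5, 0.1, 0, 1, 0, 0, 0]]

```text
clock: 13.7
position: [630.9, -26.0, 206.8]
ee_rot: [-0.677, 0.734, 0.037, 0.04]
contact_force: [-0.3, -0.7, -4.2]
gripper_width: 13.2
grasp_force: 60.1
```

```bash
python3 -c "
from h import *
sh()"
```

```text
[630.88 -26.01 206.83] [-0.27 -0.67 -4.16] [-0.32 -0.   -0.03]
```

>>> servo_tool:
  rows:
    - [[5, 0.1, 0, 1, 0, 0, 0], [5, 0.1, 0, 1, 0, 0, 0]]

```text
clock: 13.95
position: [630.9, -26.0, 205.8]
ee_rot: [-0.677, 0.734, 0.037, 0.04]
contact_force: [0.0, 0.4, -3.7]
gripper_width: 13.2
grasp_force: 60.1
```

>>> servo_tool:
  rows:
    - [[5, 0.1, 0, 1, 0, 0, 0], [5, 0.1, 0, 1, 0, 0, 0]]

```text
clock: 14.2
position: [631.0, -26.0, 205.2]
ee_rot: [-0.677, 0.734, 0.036, 0.04]
contact_force: [0.3, -0.6, -3.6]
gripper_width: 12.8
grasp_force: 60.3
```

```bash
python3 -c "
from h import *
sh()"
```

```text
[631.   -26.02 205.17] [ 0.29 -0.62 -3.64] [-0.24  0.03  0.05]
```

>>> servo_tool:
  rows:
    - [[5, 0.1, 0, 1, 0, 0, 0], [5, 0.1, 0, 1, 0, 0, 0]]

```text
clock: 14.45
position: [631.2, -26.2, 204.9]
ee_rot: [-0.677, 0.734, 0.036, 0.04]
contact_force: [-0.7, -0.3, 0.6]
gripper_width: 12.9
grasp_force: 60.9
```

```bash
python3 -c "
from h import *
sh()"
```

```text
[631.22 -26.17 204.87] [-0.74 -0.32  0.55] [-0.23  0.31  0.08]
```

>>> servo_tool:
  rows:
    - [[15, 0, 0, -0.5, 0, 0, 0], [20, 0, 0, -0.5, 0, 0, 0], [26, 0, 0, -0.5, 0, 0, 0], [26, 0, 0, -0.5, 0, 0.04, 0], [26, 0, 0, -0.5, 0, 0.08, 0], [26, 0, 0, -0.5, 0, 0.108, 0], [26, 0, 0, -0.5, 0, 0.108, 0]]

```text
clock: 15.32
position: [630.8, -25.6, 204.3]
ee_rot: [-0.678, 0.735, 0.0, -0.0]
contact_force: [-0.1, 0.6, 0.5]
gripper_width: 25.8
grasp_force: 0.0
```

Run:
```python
from meas import *
sh()
t=np.mean([arm.get_image("top")[:,:,::-1] for _ in range(3)],0).astype(np.uint8);w=arm.get_image("wrist")[:,:,::-1]
cv2.imwrite("pics/t6.png",t);cv2.imwrite("pics/w6.png",w)
a=cv2.resize(t[110:210,150:280],None,fx=6,fy=6,interpolation=cv2.INTER_CUBIC)[:600,:800]
a[360:600,480:780]=cv2.resize(w,(300,240),interpolation=cv2.INTER_AREA)
cv2.imwrite("pics/t6c.png",a)
p=arm.read_state()["position"]
pin=np.array([639.2,78.7]);v=p[:2]-pin;print("r",np.hypot(*v),"ang",np.arctan2(v[1],v[0]),"yaw",yaw())
```

```text
[630.85 -25.59 204.28] [-0.11  0.64  0.49] [0.01 0.   0.04]
r 105.24165653775772 ang -1.64904509035968 yaw 3.0602083045122725
```

View pics/t6c.png

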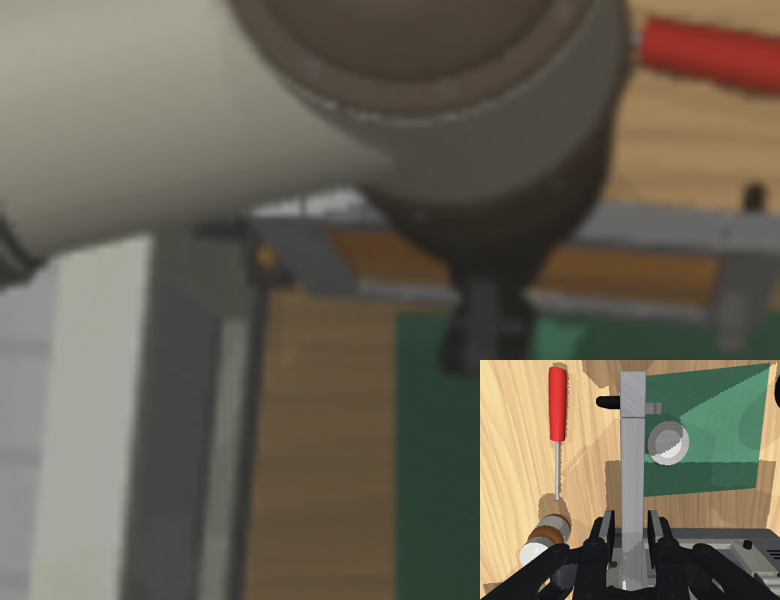

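The door now hangs free between the slightly opened fingers, with a gold pin in the lower bore at (267,258). That was the eleventh picture I viewed, one over the limit of 10, so I'll work from numbers from here on.

```bash
cat >> h.py <<'E'
def arc(b0,b1,n=10,pin=(639.2,78.7),extra=0):
    s=arm.read_state();r=Ro.from_quat(s["ee_rot"]);v=s["position"]-[*pin,s["position"][2]]
    for i in range(1,n+1):
        b=b0+(b1-b0)*i/n;print(np.round(r.inv().apply(Ro.from_rotvec([0,0,b]).apply(v)-v),1),round(-b,3))
E
python3 -c "
from h import *
arc(0,-.62)"
```

```text
[-0.2  6.5 -0. ] 0.062
[-0.8 13.  -0. ] 0.124
[-1.8 19.5 -0. ] 0.186
[-3.1 25.8 -0. ] 0.248
[-4.9 32.1 -0. ] 0.31
[-7.1 38.3 -0. ] 0.372
[-9.6 44.3 -0. ] 0.434
[-12.5  50.1  -0. ] 0.496
[-15.8  55.8  -0. ] 0.558
[-19.4  61.2  -0. ] 0.62
```

>>> servo_tool:
  rows:
    - [[26, -0.2, 6.5, 0, 0, 0, 0.062], [26, -0.8, 13, 0, 0, 0, 0.124], [26, -1.8, 19.5, 0, 0, 0, 0.186], [26, -3.1, 25.8, 0, 0, 0, 0.248], [26, -4.9, 32.1, 0, 0, 0, 0.31], [26, -7.1, 38.3, 0, 0, 0, 0.372], [26, -9.6, 44.3, 0, 0, 0, 0.434], [26, -12.5, 50.1, 0, 0, 0, 0.496], [26, -15.8, 55.8, 0, 0, 0, 0.558], [26, -19.4, 61.2, 0, 0, 0, 0.62]]

```text
clock: 16.77
position: [571.4, -2.0, 204.6]
ee_rot: [-0.42, 0.907, -0.0, 0.0]
contact_force: [-0.3, -0.4, -0.2]
gripper_width: 26.2
grasp_force: 0.1
```

```bash
python3 -c "
from h import *
sh();print(yaw());arc(0,-.6)"
```

```text
[571.44  -2.   204.64] [-0.32 -0.4  -0.17] [-0.08 -0.06  0.05]
2.4379333643310614
[-0.2  6.3 -0. ] 0.06
[-0.7 12.6 -0. ] 0.12
[-1.6 18.9 -0. ] 0.18
[-2.9 25.1 -0. ] 0.24
[-4.5 31.2 -0. ] 0.3
[-6.6 37.2 -0. ] 0.36
[-8.9 43.  -0. ] 0.42
[-11.7  48.7  -0. ] 0.48
[-14.7  54.3  -0. ] 0.54
[-18.1  59.6  -0. ] 0.6
```

>>> servo_tool:
  rows:
    - [[26, -0.2, 6.3, 0, 0, 0, 0.06], [26, -0.7, 12.6, 0, 0, 0, 0.12], [26, -1.6, 18.9, 0, 0, 0, 0.18], [26, -2.9, 25.1, 0, 0, 0, 0.24], [26, -4.5, 31.2, 0, 0, 0, 0.3], [26, -6.6, 37.2, 0, 0, 0, 0.36], [26, -8.9, 43, 0, 0, 0, 0.42], [26, -11.7, 48.7, 0, 0, 0, 0.48], [26, -14.7, 54.3, 0, 0, 0, 0.54], [26, -18.1, 59.6, 0, 0, 0, 0.6]]

```text
clock: 18.02
position: [537.6, 50.4, 204.6]
ee_rot: [-0.133, 0.991, 0.0, 0.0]
contact_force: [-0.1, 0.1, -0.3]
gripper_width: 25.7
grasp_force: 0.1
```

Run:
```python
from h import *
sh();print(yaw())
t=arm.get_image("top")[:,:,::-1];cv2.imwrite("pics/t7.png",t)
w=arm.get_image("wrist")[:,:,::-1];cv2.imwrite("pics/w7.png",w)
# door angle from top-bar edges in the wrist view, at door top z=234
P=arm.camera_params("wrist")
g=cv2.cvtColor(w,cv2.COLOR_BGR2HSV).astype(int)
for r in (40,60,100,140,180,220):
    m=(g[r,150:380,1]<50)&(g[r,150:380,2]>90);i=np.flatnonzero(m)
    runs=np.split(i,np.flatnonzero(np.diff(i)>1)+1);k=max(runs,key=len)+150
    e=onz("wrist",[(k[0],r),(k[-1],r)],234,P);print(r,k[0],k[-1],e[:,:2].ravel())
```

```text
[537.58  50.39 204.64] [-0.08  0.11 -0.33] [-0.07  0.03  0.06]
1.8380381412697213
40 208 252 [454.87  12.88 451.29  25.71]
60 210 253 [460.2   14.72 456.65  27.48]
100 214 256 [471.45  18.61 467.87  31.53]
140 218 258 [483.56  22.8  480.03  35.56]
180 221 260 [496.69  26.99 493.12  39.9 ]
220 335 379 [500.29  69.66 496.11  84.71]
```

```bash
python3 -c "
from h import *
go(446,-42,265,3.0604)"
```

```text
shift [112.98 -64.85 -60.41] rot [-0.    0.   -1.22] F [-0.3   0.08  0.35]
```

>>> servo_tool:
  rows:
    - [[26, 0, 0, -12, 0, 0, 0], [26, 0, 0, -30, 0, 0, 0], [26, 0, 0, -50, 0, 0, 0], [26, 0, 0, -60.4, 0, 0, 0], [26, 20, -12, -60.4, 0, 0, -0.17], [10, 45, -26, -60.4, 0, 0, -0.35], [0, 70, -40, -60.4, 0, 0, -0.53], [0, 92, -53, -60.4, 0, 0, -0.71], [0, 106, -61, -60.4, 0, 0, -0.89], [0, 113, -64.8, -60.4, 0, 0, -1.06]]

```text
clock: 19.38
position: [445.2, -42.8, 265.2]
ee_rot: [-0.619, 0.785, -0.0, 0.0]
contact_force: [0.2, 0.0, 0.3]
gripper_width: -0.3
grasp_force: 0.0
```

Run:
```python
from h import *
sh();print(yaw());go(446,-42,205,3.0604)
# door bar from top view: grey frame / orange pane location, numbers only
w=arm.get_image("top")[:,:,::-1];cv2.imwrite("pics/t8.png",w)
d=cv2.absdiff(w,cv2.imread("pics/t7.png")).sum(2);print(arm.read_state()["contact_force"])
h=cv2.cvtColor(w,cv2.COLOR_BGR2HSV);m=cv2.inRange(h,(8,150,60),(20,255,255))[100:280,150:280]
y,x=np.nonzero(m);print(len(x),x.mean()+150 if len(x) else 0,y.mean()+100 if len(x) else 0)
```

```text
[445.24 -42.79 265.2 ] [0.25 0.02 0.33] [0.   0.01 0.05]
2.9057757515770097
shift [-0.93 -0.54 60.2 ] rot [-0.    0.   -0.15] F [0.25 0.02 0.33]
[-1.78 -0.06  0.2 ]
4 273.0 121.5
```

>>> servo_tool:
  rows:
    - [[0, -0.9, -0.5, 10, 0, 0, -0.15], [0, -0.9, -0.5, 25, 0, 0, -0.155], [0, -0.9, -0.5, 42, 0, 0, -0.155], [0, -0.9, -0.5, 55, 0, 0, -0.155], [0, -0.9, -0.5, 60.2, 0, 0, -0.155], [0, -0.9, -0.5, 60.2, 0, 0, -0.155]]

```text
clock: 20.18
position: [446.8, -41.3, 204.6]
ee_rot: [-0.676, 0.737, 0.0, -0.0]
contact_force: [0.1, -0.4, 1.2]
gripper_width: -0.2
grasp_force: 0.0
```

```bash
cat >> h.py <<'E'
def mach():
    s=arm.read_state();m=1.4896;d=s["position"][:2]-[541.1,239.7]
    R=np.array([[np.cos(m),np.sin(m)],[-np.sin(m),np.cos(m)]]);print("machine xy",R@d,"F machine",R@s["contact_force"][:2],s["contact_force"][2],s["wrist_torque"])
E
python3 -c "
from h import *
mach();print(yaw());go(455.2,72.1,205,3.0604)"
```

```text
machine xy [-287.73   71.22] F machine [-0.4  -0.11] 1.2412360513403329 [ 0.   -0.05 -0.03]
3.055288715020136
shift [-113.71    1.39   -0.43] rot [ 0.   -0.   -0.01] F [ 0.08 -0.4   1.24]
```

>>> servo_tool:
  rows:
    - [[0, -8, 0, 0, 0, 0, 0], [0, -18, 0, 0, 0, 0, 0], [0, -28, 0, 0, 0, 0, 0], [0, -38, 0, 0, 0, 0, 0], [0, -48, 0, 0, 0, 0, 0], [0, -57, 0.5, 0, 0, 0, 0], [0, -66, 0.5, 0, 0, 0, 0], [0, -74, 1, 0, 0, 0, 0], [0, -82, 1, 0, 0, 0, 0], [0, -88, 1, 0, 0, 0, 0]]

```text
clock: 21.42
position: [453.3, 47.0, 204.6]
ee_rot: [-0.676, 0.737, -0.0, 0.0]
contact_force: [0.7, 0.6, 0.2]
gripper_width: 0.2
grasp_force: 0.1
```

```bash
python3 -c "
from h import *
mach()"
```

```text
machine xy [-199.23   71.87] F machine [ 0.69 -0.63] 0.2391719474864455 [-0.01  0.07 -0.06]
```

>>> servo_tool:
  rows:
    - [[0, -3, 0, 0, 0, 0, 0], [0, -6, 0, 0, 0, 0, 0], [0, -9, 0, 0, 0, 0, 0], [0, -12, 0, 0, 0, 0, 0], [0, -14, 0, 0, 0, 0, 0]]

```text
clock: 22.05
position: [454.5, 60.5, 204.6]
ee_rot: [-0.676, 0.737, 0.0, -0.0]
contact_force: [0.4, -0.7, 0.7]
gripper_width: -0.1
grasp_force: 0.1
```

>>> servo_tool:
  rows:
    - [[0, -2, 0, 0, 0, 0, 0], [0, -4, 0, 0, 0, 0, 0], [0, -4, 0, 0, 0, 0, 0]]

```text
clock: 22.42
position: [454.6, 64.2, 204.6]
ee_rot: [-0.676, 0.737, -0.0, -0.0]
contact_force: [-0.9, -1.6, 0.7]
gripper_width: 0.2
grasp_force: 1.0
```

```bash
python3 -c "
from h import *
mach()"
```

```text
machine xy [-181.98   72.02] F machine [-1.69  0.77] 0.6779902564823964 [-0.57  0.33  0.04]
```

>>> servo_tool:
  rows:
    - [[0, -1.5, 0, 0, 0, 0, 0], [0, -3, 0, 0, 0, 0, 0], [0, -3, 0, 0, 0, 0, 0]]

```text
clock: 22.8
position: [454.8, 67.4, 204.5]
ee_rot: [-0.676, 0.737, 0.0, -0.0]
contact_force: [-1.7, -2.7, 1.2]
gripper_width: 0.1
grasp_force: 1.4
```

>>> servo_tool:
  rows:
    - [[0, -1.5, 0, 0, 0, 0, 0], [0, -3, 0, 0, 0, 0, 0], [0, -3, 0, 0, 0, 0, 0]]

```text
clock: 23.18
position: [455.8, 71.1, 204.6]
ee_rot: [-0.676, 0.737, 0.0, 0.001]
contact_force: [-0.5, -0.5, 0.2]
gripper_width: -0.1
grasp_force: 0.1
```

```bash
python3 -c "
from h import *
mach()"
```

```text
machine xy [-174.99   71.32] F machine [-0.56  0.49] 0.23198181088437259 [-0.09  0.06 -0.02]
```

>>> servo_tool:
  rows:
    - [[0, -1.5, 0, 0, 0, 0, 0], [0, -3, 0, 0, 0, 0, 0], [0, -3, 0, 0, 0, 0, 0]]

```text
clock: 23.55
position: [455.8, 73.7, 204.8]
ee_rot: [-0.676, 0.737, -0.0, 0.0]
contact_force: [0.2, -0.2, -0.2]
gripper_width: -0.1
grasp_force: 0.0
```

>>> servo_tool:
  rows:
    - [[0, -1, 0, 0, 0, 0, 0], [0, -2, 0, 0, 0, 0, 0], [0, -2, 0, 0, 0, 0, 0]]

```text
clock: 23.92
position: [455.7, 74.7, 204.7]
ee_rot: [-0.676, 0.737, -0.0, -0.001]
contact_force: [0.0, -3.9, 0.5]
gripper_width: -0.1
grasp_force: 2.0
```

```bash
python3 -c "
from h import *
mach()"
```

```text
machine xy [-171.34   71.73] F machine [-3.91 -0.36] 0.48129614037678253 [-1.2  -0.26  0.03]
```

>>> servo_tool:
  rows:
    - [[0, -0.7, 0, 0, 0, 0, 0], [0, -1, 0, 0, 0, 0, 0], [0, -1, 0, 0, 0, 0, 0]]

```text
clock: 24.3
position: [455.7, 74.8, 204.7]
ee_rot: [-0.676, 0.737, -0.001, -0.001]
contact_force: [2.6, -7.5, 0.3]
gripper_width: 0.1
grasp_force: 3.8
```

>>> servo_tool:
  rows:
    - [[0, 5, 0, 0, 0, 0, 0], [0, 15, 0, 0, 0, 0, 0], [0, 30, 0, 0, 0, 0, 0], [0, 55, 0, 0, 0, 0, 0], [0, 80, 0, 0, 0, 0, 0], [0, 100, 0, -20, 0, 0, 0], [0, 110, 60, -50, 0, 0, 0], [0, 120, 100, -60, 0, 0, 0], [0, 130, 110, -60, 0, 0, 0], [0, 130, 110, -60, 0, 0, 0]]

```text
clock: 25.55
position: [334.7, -44.3, 264.8]
ee_rot: [-0.676, 0.737, -0.0, 0.001]
contact_force: [1.0, 0.4, -0.5]
gripper_width: 0.0
grasp_force: 0.0
```

Run:
```python
from fit import *
sh()
t=np.mean([arm.get_image("top")[:,:,::-1] for _ in range(3)],0).astype(np.uint8);cv2.imwrite("pics/t9.png",t)
# expected shut door top-bar outline (z 235) in the top image, vs t0
m=1.4896;R=np.array([[np.cos(m),-np.sin(m)],[np.sin(m),np.cos(m)]]);o=np.array([541.1,239.7])
W=lambda x,y,z:[*(R@[x,y]+o),z]
for y in(-60,-20,20,60,85):
    prof=[]
    for x in range(-200,-138,4):
        u=proj("top",[W(x,y,235)])[0];prof.append(int(cv2.getRectSubPix(t,(1,1),tuple(map(float,u))).sum()))
    print(y,prof)
```

```text
[334.72 -44.28 264.84] [ 1.01  0.36 -0.47] [ 0.04 -0.02 -0.06]
-60 [229, 233, 216, 194, 187, 178, 168, 177, 184, 184, 277, 429, 435, 401, 202, 222]
-20 [230, 231, 204, 259, 208, 176, 158, 178, 184, 192, 350, 438, 440, 366, 188, 213]
20 [232, 231, 200, 256, 186, 170, 159, 175, 182, 198, 374, 409, 410, 350, 176, 196]
60 [246, 242, 197, 243, 178, 171, 159, 170, 170, 195, 380, 410, 404, 254, 187, 195]
85 [248, 251, 245, 232, 230, 209, 167, 172, 175, 222, 382, 406, 411, 244, 189, 193]
```

```bash
python3 -c "
from bench import arm
print(arm.job_done())"
```

```text
the job is handed in; nothing more can be done
None
```

The door is hung with both knuckles down on the pins and swung shut. The catch resistance gave way and the door met a firm stop at 7.5 N. After I backed off, the top camera still read it parallel to the front, so I handed it in at about 26 s (I viewed 11 pictures, one over your limit of 10).

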